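Clamp a board tray in the inspection fixture

TASK

Push the tray with the circuit board along its channel until it is fully home against the end stop, then push the clamp's red lever over and down past its dead point until it snaps into lock, with the rubber foot pressing on the tray. Do it by pushing only: the tray must never be lifted or tipped, and the bottle, jar, cup and tweezers around the fixture must stay where they are.

Things in the scene. Friction and masses are not known exactly. Their poses are not given: they have to be found in the camera images.
- fixture: Fixed clamping fixture: grey base plate 12 mm thick on the bench. Origin at bench level under the middle of the tray channel's width; plate covers x -125 to +105, y -65 to +125 mm. Its +x is the way the tray slides home, roughly away from the robot; +y points from channel to clamp; z up. Steel rails 6 mm high either side guide the tray along x (1.5 mm play each side); channel open towards -x.
- tray_center (a point): Centre of the loose board tray: dark steel plate 130 mm (along the channel) by 80 mm by 10 mm thick, about 0.18 kg, with a green circuit board on top. It lies on the fixture plate, underside 12 mm and top 22 mm above the bench. It starts 15 to 40 mm short of home.
- tray_rear (a point): Middle of the tray's rear edge face (the face to push; 80 mm wide, 10 mm high), at half its height, 17 mm above the bench.
- tray_home (a point): Point fixed on the fixture where tray_center comes to be when the tray is home, its front edge against the steel end stop (12 mm high, at fixture x = +75 mm). It lies at fixture x = +10 mm, y = 0, 17 mm above the bench.
- lever_pivot (a point): Pivot axis of the toggle clamp's lever and arm, 52 mm above the bench, at x = +50, y = +85 mm of the fixture, in a steel bracket whose top is 60 mm above the bench. The axis runs along the fixture's x, so the lever swings in the fixture's y-z plane.
- lever_grip (a point): Point on the lever's axis, 90 mm out from the pivot, in the red grip: a round bar of 18 mm diameter from 53 to 125 mm from the pivot. Open, the lever stands up, 70 degrees above level, leaning to the fixture's +y; locked, it lies 5 degrees above level, pointing to +y.
- clamp_lever (a joint): Angle of the red lever, rad: 0 = open (standing up, held by a return spring), grows as it is swung over and down to the fixture's +y. Dead point at about 0.85, locked at its stop at 1.134. Let go before the dead point it springs back open; past it, it snaps to the stop and stays. Pushing takes up to about 8 N at the grip, most at the start.
- spindle: Rubber-tipped steel spindle (foot 16 mm diameter) on the clamp's arm, 60 mm from the pivot towards the fixture's -y, coupled to the lever. Origin on the arm's axis, 34 mm above the foot's end when closed. Lever open: the foot hangs about 80 mm above the bench over the channel; locked: it is sprung onto the tray's top with about 2 N.
- bottle_mid (a point): Bystander: small amber dropper bottle with black cap, 28 mm diameter, 62 mm tall; the point is at its middle, half-way up. Loose on the bench; to be left where it is.
- jar_mid (a point): Bystander: small white jar with blue lid, 40 mm diameter, 45 mm tall; the point is at its middle, half-way up. Loose on the bench; to be left where it is.
- cup_mid (a point): Bystander: open yellow plastic cup, 52 mm diameter, 50 mm tall; the point is at its middle, half-way up. Loose on the bench; to be left where it is.
- tweezers_mid (a point): Bystander: steel tweezers lying flat, 120 mm long, 10 mm high; the point is at its middle, half-way up. Loose on the bench; to be left where it is.
- tray: The same tray; origin at the centre of its underside, axes as the fixture's.
Things that resemble listed ones, but are neither listed nor needed, are in the scene too. What is meant by the tray is not brown, pink or yellow, and is the smaller of those in its own colour.

How it is judged:
On the way, in this order (a step that is already met when the one before it is completed fails the run):
1. the tray is home against the end stop while the clamp is still open (x of tray_center in the frame of fixture above 0.0065 m and z of tray_center in the frame of fixture below 0.02 m and value of joint clamp_lever below 0.5 rad), for 0.2 s.
2. the lever has snapped into lock, with the tray still home (x of tray_center in the frame of fixture above 0.0065 m and z of tray_center in the frame of fixture below 0.02 m and value of joint clamp_lever above 1.09 rad), for 0.2 s.
At the end, for the whole second after the job is handed in: Tray flat in the channel and home (centre within 3.5 mm of its home point along the channel), lever locked (joint above 1.09 rad) and at rest, rubber foot pressing on the tray with more than 0.7 N, bystanders within 20 mm of where they stood (all of step 2 and velocity of joint clamp_lever between -0.1 and 0.1 rad/s and contact force between spindle and tray above 0.7 N and linear speed of tray below 0.01 m/s and distance of each of bottle_mid, jar_mid, cup_mid, tweezers_mid from where it was at the start of the episode below 0.02 m); the robot touches nothing.
It fails at once if the tray is lifted out of the channel or tipped (z of tray_center in the frame of fixture above 0.025 m or angle between tray_center's own z axis and vertical above 0.12 rad).
It fails at once if the bottle is moved or lifted (over 20 mm) (distance of bottle_mid from where it was at the start of the episode above 0.02 m).
It fails at once if the jar is moved or lifted (over 20 mm) (distance of jar_mid from where it was at the start of the episode above 0.02 m).
It fails at once if the cup is moved or lifted (over 20 mm) (distance of cup_mid from where it was at the start of the episode above 0.02 m).
It fails at once if the tweezers is moved or lifted (over 20 mm) (distance of tweezers_mid from where it was at the start of the episode above 0.02 m).
It also fails if it takes over 48 s, if anything falls off the work surface, if the arm or the gripper's body presses on something with over 40 N, if the wrist force passes 120 N, or if a joint passes its speed limit or range.

ROBOT

A 6-joint arm with a two-finger parallel gripper is mounted at the origin on the work surface. World frame = base frame: x ahead of the robot, y to its left, z up, the work surface at z = 0. Lengths are in m, angles in rad, forces in N, time in s.
With the tool pointing down it reaches from about 0.35 to 0.925 m from the base axis. Payload 6.4 kg.
Tool frame: the origin (TCP) lies between the finger pads; the fingertips stand 19 mm ahead of it and the grasp point (between the pads) is the TCP; z points along the fingers, y is the line along which they close (so a half turn about z gives the same grasp; the last joint's range is limited). The gripper opens to 94 mm and grips with 3 to 60 N. Pads are 16 mm wide; open, the fingers measure 119 mm over their backs; the gripper's body (75 mm by 177 mm) begins 78 mm behind the grasp point.
Start: joints at [-1.471, 0.245, 1.558, -0, 1.339, -0.174], TCP at [0.176, -0.626, 0.224] pointing down, gripper open.
Joint ranges: [-3.13, 3.13], [-1.02, 2.26], [0.13, 2.54], [-0.95, 4.09], [0.21, 2.88], [-2.74, 2.74]. Speed limits (rad/s): [2.57, 2.57, 3.14, 3.14, 3.14, 3.14].

INTERFACE

Orientations are given as a rotation vector (axis times angle).
In Python, from station import r, eyes, hand_in gives the robot as it stands.
- The arm moves only by the tool step_arm, never from a script. Its argument "moves" is one flat list of numbers, 5 for each row, row after row: the shift along the tool's x, y, z in m, then the turn about the tool's z in degrees, then the opening, from 0 (shut) to 1 (fully open). In form: [dx, dy, dz, twist, jaw, dx, dy, dz, twist, jaw, ...]. A call has 1 to 10 rows; each row is the pose to reach, as a shift and turn from the pose commanded when the call began, along the tool's axes at that moment; what a row does not reach only later rows make up. A row lasts 1/8 s, in which the tool goes at most 62.5 mm and 10.7 degrees, less where a joint would pass 70% of its speed; a pose out of reach is approached as far as the arm can. A call with a gripper value outside its range is refused whole. The fingers move at their own pace and stop on an object; "squeeze" is the grip in N (left out, the last holds). Time passes only in rows, so rows that repeat a pose let the fingers close. It gives the time, the measured TCP pose, the force, the opening and the grip force at its end, in the units of the state.
- r.read_state(): the state, without advancing time (a new reading comes with each control period).
- eyes.snapshot(name): name is "scene" or "top" or "wrist"; returns the picture (420x560x3 uint8, blue, green, red); there is no depth.
- eyes.get_calibration(name): a dict with "K" (3x3 intrinsics, pixels), "rvec" (rotation vector, rad) and "tvec" (3), from world to camera coordinates, as OpenCV has them; the wrist camera has in their place "T_tool_cam" (4x4, takes a point from camera to tool coordinates, whose origin is the TCP and whose axes are the flange's). Camera axes: x right, y down, z forward; pixel columns grow to the right and rows downward; lengths in m; the calibration is good to about 2 mm. A picture is of the moment at which its call begins: read the wrist's pose just before it. get_calibration takes no time and is no camera call.
- hand_in(): hands the job in; it is judged then, once.
The state is a dict: "t": time; "q": joint angles; "joint_vel": joint speeds; "effort": joint torques, N m; "position": TCP position; "orientation": TCP orientation; "ft_force": force on the tool from outside, world axes, zero at the start; "wrist_torque": the same for the moment, N m; "width": opening from 0.0 (shut) to 1.0 (fully open); "grip_force": force on a finger pad.
Only numpy, scipy, OpenCV 4.12 (cv2) and the standard library are available. Lean on these libraries where they do the work, as an engineer would, in place of code of your own. Each camera call takes 0.05 s, during which the arm holds its last target. There are 200 camera calls.

## Working session

There is one attempt and no reset: what is moved stays moved. The work goes in short steps, Python scripts to look and compute and a tool call to move; the robot and the scene stay as the last step left them, time stands still between calls to the robot, and variables do not carry over. Pictures are saved under pics/ and viewed, at most 10 in all, crops included, and the job is handed in when it is done.

Besides the shell and the picture viewer there is one more tool, called after ">>>" as a command line: name --argument value ..., lists and objects as JSON in quotes. step_arm: Moves the arm, as the interface text tells. Its arguments: {"type":"object","properties":{"moves":{"type":"array","items":{"type":"number"}},"squeeze":{"type":"number"}},"required":["moves"]}

```bash
mkdir -p pics; python3 - <<'E'
from station import r,eyes
import cv2
s=r.read_state();print(s['t'],s['position'],s['orientation'])
for n in("scene","top"):
    cv2.imwrite(f"pics/{n}0.png",eyes.snapshot(n)); c=eyes.get_calibration(n); print(n,c)
print(eyes.get_calibration("wrist"))
E
```

```text
0.0 [ 0.17569905 -0.62523365  0.22336294] [-3.11034391e+00 -4.28495608e-01 -6.78804739e-05]
scene {'K': array([[489.63697937,   0.        , 279.49928818],
       [  0.        , 489.63697937, 217.79762914],
       [  0.        ,   0.        ,   1.        ]]), 'rvec': array([ 0.78856715,  2.54951508, -1.11281622]), 'tvec': array([ 0.47571469, -0.08521727,  1.2300069 ])}
top {'K': array([[533.97853493,   0.        , 275.89230242],
       [  0.        , 533.97853493, 211.53612859],
       [  0.        ,   0.        ,   1.        ]]), 'rvec': array([ 2.21234313, -2.17379864,  0.08631202]), 'tvec': array([-0.07252804,  0.5281667 ,  1.37595987])}
{'K': array([[349.9177396 ,   0.        , 275.79323889],
       [  0.        , 349.9177396 , 210.3569141 ],
       [  0.        ,   0.        ,   1.        ]]), 'T_tool_cam': array([[ 4.44124268e-04, -9.67173159e-01, -2.54117851e-01,
         7.30580120e-02],
       [ 9.99999890e-01,  3.91341560e-04,  2.58262714e-04,
        -1.31250119e-04],
       [-1.50337888e-04, -2.54117938e-01,  9.67173227e-01,
        -1.59663963e-01],
       [ 0.00000000e+00,  0.00000000e+00,  0.00000000e+00,
         1.00000000e+00]])}
```

View pics/scene0.png

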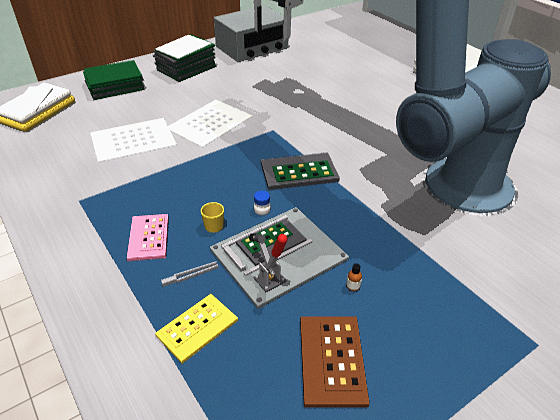

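View pics/top0.png

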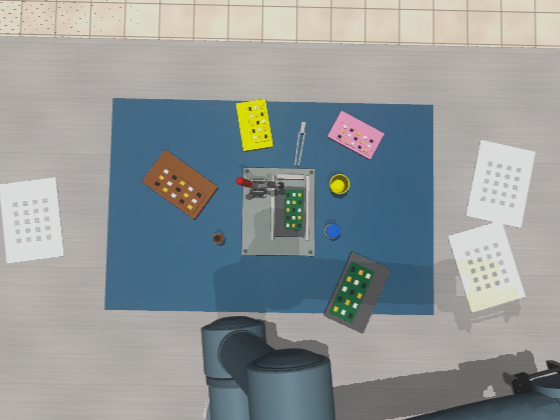

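Scene: the fixture is at about (280,255), with the red lever at (281,243). The dark tray with the green board lies in the channel at top (290,210). What could be taken for the tray: dark grey large one (357,292), brown (180,185), yellow (254,125) and pink (356,135). I choose the smaller dark one in the channel at (290,210) and check it in a crop.

```bash
python3 - <<'E'
import cv2
a=cv2.imread("pics/top0.png")[150:270,205:365]
cv2.imwrite("pics/topc.png",cv2.resize(a,None,fx=5,fy=5,interpolation=cv2.INTER_CUBIC))
E
```

```text
(no output)
```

View pics/topc.png

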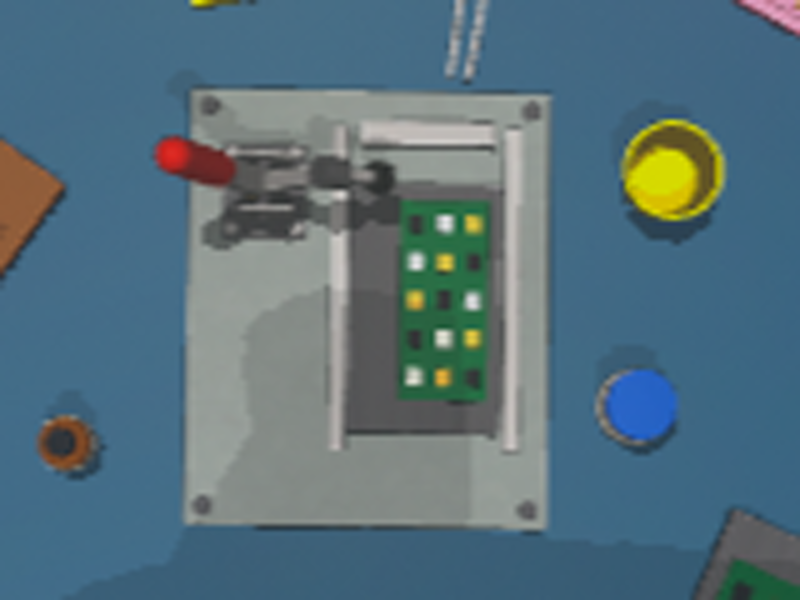

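The crop confirms the small dark tray in the channel. Its rear edge runs from crop (346,434) to (495,436), and the stop face is at about row 148. The plate corners are at (192,90), (550,95), (547,527) and (186,523).

```bash
cat > h.py <<'E'
import numpy as np,cv2
from station import r,eyes
def ray(n,px,z):
    c=eyes.get_calibration(n);R=cv2.Rodrigues(c['rvec'])[0];C=-R.T@c['tvec']
    d=R.T@np.linalg.inv(c['K'])@np.array([*px,1.]);return C+d*(z-C[2])/d[2]
def crop(p):return np.array(p)/5+np.array([205,150])-.4
E
python3 - <<'E'
from h import *
P=[ray("top",crop(p),.012)[:2] for p in[(192,90),(550,95),(547,527),(186,523)]]
F=np.array([(.105,.125),(.105,-.065),(-.125,-.065),(-.125,.125)])
P=np.array(P);print(P)
fc,pc=F.mean(0),P.mean(0);A=(F-fc);B=(P-pc)
th=np.arctan2((A[:,0]*B[:,1]-A[:,1]*B[:,0]).sum(),(A*B).sum())
R=np.array([[np.cos(th),-np.sin(th)],[np.sin(th),np.cos(th)]]);t=pc-R@fc
print(np.degrees(th),t,(P-(F@R.T+t))*1e3)
np.savez("fx.npz",R=R,t=t)
inv=lambda p:R.T@(p[:2]-t)
print("tray rear fix",[inv(ray("top",crop(p),.022)) for p in[(346,434),(495,436)]])
print("stop",inv(ray("top",crop((430,148)),.024)))
print("ball end",inv(ray("top",crop((173,155)),.052+.125*np.sin(np.radians(70)))))
for n,f in dict(rear=(-.1,0),home=(.01,0),pivot=(.05,.085),gripopen=(.05,.085+.09*np.cos(np.radians(70))),griplock=(.05,.085+.09)).items(): print(n,R@f+t)
for n,p,z in(("bottle",(62,442),.062),("jar",(640,405),.045),("cup",(672,170),.05),("tweez",(465,75),.01)):w=ray("top",crop(p),z);print(n,w,inv(w))
s=r.read_state();Rt=cv2.Rodrigues(s['orientation'])[0];print(Rt)
E
```

```text
[[ 0.64419639  0.02533372]
 [ 0.64513021 -0.16348045]
 [ 0.41787171 -0.16471371]
 [ 0.41675238  0.02362324]]
0.3469291295358213 [ 0.54116914 -0.0997482 ] [[-1.21394697 -0.55156604]
 [-1.43057804  0.63077887]
 [ 1.30670067  0.79017629]
 [ 1.33782434 -0.86938912]]
tray rear fix [array([-0.07657912,  0.04134212]), array([-0.07673812, -0.03604981])]
stop [ 0.07308458 -0.00080803]
ball end [0.0496046  0.12478599]
rear [ 0.44117097 -0.1003537 ]
home [ 0.55116896 -0.09968765]
pivot [ 0.59065355 -0.01444701]
gripopen [0.59046716 0.01633424]
griplock [0.5901086  0.07555134]
bottle [0.45701885 0.08430085 0.062     ] [-0.08303432  0.18455521]
jar [ 0.48130991 -0.20877937  0.045     ] [-0.06051832 -0.10866672]
cup [ 0.60189312 -0.22340111  0.05      ] [ 0.05997414 -0.12401833]
tweez [ 0.65522545 -0.11855397  0.01      ] [ 0.11394035 -0.01949604]
[[ 9.62738854e-01  2.70432746e-01 -1.68535496e-04]
 [ 2.70432657e-01 -9.62737528e-01  1.62184056e-03]
 [ 2.76343350e-04 -1.60698643e-03 -9.99998671e-01]]
```

The fixture is nearly aligned with the world (yaw 0.35°), and the checks agree:
- **Stop:** 73 mm against 75.
- **Lever end:** (49.6, 124.8) against (50, 127.8).
- **Tray:** rear face at fixture x = -77 mm, so about 22 mm short of home.

My plan is to close the fingers and point tool x along world +y, then approach behind the tray.

>>> step_arm --moves '[0.377,-0.44,0.074,-74.7,0,0.377,-0.44,0.074,-74.7,0,0.377,-0.44,0.074,-74.7,0,0.377,-0.44,0.074,-74.7,0,0.377,-0.44,0.074,-74.7,0,0.377,-0.44,0.074,-74.7,0,0.377,-0.44,0.074,-74.7,0,0.377,-0.44,0.074,-74.7,0,0.377,-0.44,0.074,-74.7,0,0.377,-0.44,0.074,-74.7,0]'

```text
t: 1.35
position: [0.4198, -0.0972, 0.1496]
orientation: [-2.208, -2.232, 0.0]
ft_force: [0.9, -0.2, 0.2]
width: 0.009
grip_force: 0.0
```

>>> step_arm --moves '[0,0,0,0,0,0,0,0,0,0]'

```text
t: 1.6
position: [0.4195, -0.1008, 0.1505]
orientation: [2.214, 2.228, -0.0]
ft_force: [0.4, 0.2, 0.1]
width: 0.006
grip_force: 0.0
```

>>> step_arm --moves '[0,0,0.05,0,0,0,0,0.09,0,0,0,0,0.108,0,0,0,0,0.115,0,0,0,0,0.115,0,0,0,0,0.115,0,0]'

```text
t: 2.35
position: [0.4205, -0.101, 0.0365]
orientation: [2.213, 2.227, 0.001]
ft_force: [0.5, 0.1, -0.3]
width: 0.002
grip_force: 0.0
```

```bash
python3 - <<'E'
from h import *
a=eyes.snapshot("scene")[190:320,190:370]
b=eyes.snapshot("wrist")
cv2.imwrite("pics/s1.png",np.hstack([cv2.resize(a,(560,404)),cv2.resize(b,(240,180)) if 0 else np.zeros((404,1,3),np.uint8)]))
E
```

```text
(no output)
```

View pics/s1.png

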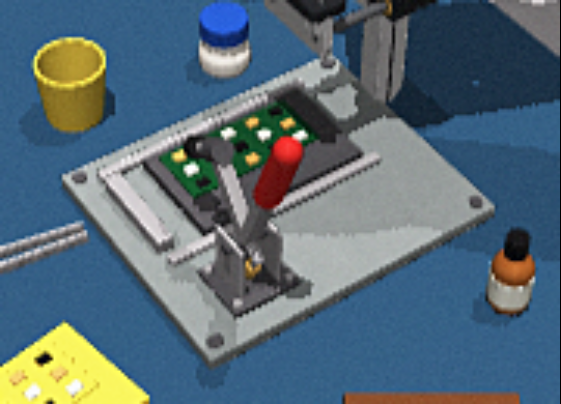

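The fingers (crop (380,70)) stand behind the tray's rear edge, clear of the jar, with the lever at (275,170) open. Now I push gently along +x.

>>> step_arm --moves '[0,0.015,0,0,0,0,0.028,0,0,0,0,0.033,0,0,0,0,0.037,0,0,0,0,0.041,0,0,0,0,0.045,0,0,0,0,0.048,0,0,0,0,0.05,0,0,0,0,0.05,0,0]'

```text
schema error: expected a multiple of 5 numbers
```

>>> step_arm --moves '[0,0.002,0,0,0,0,0.003,0,0,0]'

```text
t: 2.7
position: [0.4231, -0.1003, 0.0358]
orientation: [2.213, 2.229, 0.0]
ft_force: [0.1, 0.4, -0.3]
width: 0.002
grip_force: 0.0
```

>>> step_arm --moves '[0,0.015,0,0,0,0,0.025,0,0,0,0,0.03,0,0,0,0,0.034,0,0,0,0,0.038,0,0,0,0,0.042,0,0,0,0,0.045,0,0,0,0,0.047,0,0,0,0,0.047,0,0,0]'

```text
t: 3.82
position: [0.4699, -0.0999, 0.0355]
orientation: [2.214, 2.229, 0.0]
ft_force: [-0.9, 0.7, 0.1]
width: 0.007
grip_force: 0.1
```

>>> step_arm --moves '[0,0.001,0,0,0,0,0.002,0,0,0,0,0.003,0,0,0,0,0.004,0,0,0,0,0.004,0,0,0]'

```text
t: 4.45
position: [0.4739, -0.0999, 0.0355]
orientation: [2.214, 2.229, 0.0]
ft_force: [-1.3, -0.6, -0.4]
width: 0.002
grip_force: 0.3
```

>>> step_arm --moves '[0,0.001,0,0,0,0,0.002,0,0,0,0,0.003,0,0,0,0,0.003,0,0,0]'

```text
t: 4.95
position: [0.4769, -0.0999, 0.0355]
orientation: [2.214, 2.229, 0.0]
ft_force: [-0.8, -0.2, 1.3]
width: 0.005
grip_force: 0.3
```

>>> step_arm --moves '[0,0.001,0,0,0,0,0.002,0,0,0,0,0.002,0,0,0]'

```text
t: 5.32
position: [0.4789, -0.0999, 0.0355]
orientation: [2.214, 2.229, 0.0]
ft_force: [-0.9, 1.5, -0.3]
width: 0.003
grip_force: 0.3
```

```bash
python3 - <<'E'
from h import *
a=eyes.snapshot("scene")[190:320,190:370]
cv2.imwrite("pics/s2.png",cv2.resize(a,(720,520),interpolation=cv2.INTER_CUBIC))
E
```

```text
(no output)
```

View pics/s2.png

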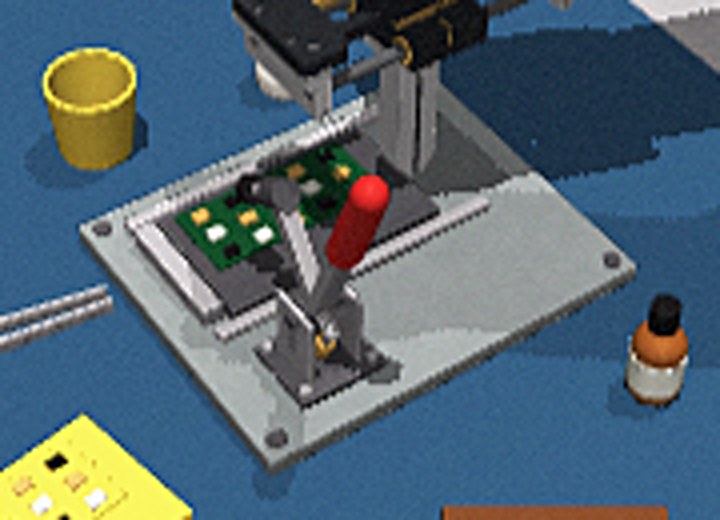

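The tray's front is almost at the stop (front edge near crop (215,310), stop at (180,270)). I push on millimetre by millimetre until the force rises.

>>> step_arm --moves '[0,0.001,0,0,0,0,0.002,0,0,0,0,0.002,0,0,0]'

```text
t: 5.75
position: [0.4805, -0.0998, 0.0354]
orientation: [-2.213, -2.229, 0.001]
ft_force: [-2.7, 0.0, 1.3]
width: 0.004
grip_force: 1.3
```

>>> step_arm --moves '[0,0.001,0,0,0,0,0.002,0,0,0,0,0.002,0,0,0]'

```text
t: 6.12
position: [0.4809, -0.0997, 0.0352]
orientation: [-2.21, -2.227, 0.005]
ft_force: [-8.7, -1.0, 7.1]
width: 0.002
grip_force: 5.7
```

The force rises at x=0.481, so the tray is home. I hold briefly, back off and rise.

>>> step_arm --moves '[0,0,0,0,0,0,-0.001,0,0,0,0,-0.01,0,0,0,0,-0.03,0,0,0,0,-0.03,0,0,0,0,-0.03,-0.06,0,0,0,-0.03,-0.12,0,0,0,-0.03,-0.18,0,0,0,-0.03,-0.21,0,0,0,-0.03,-0.21,0,0]'

```text
t: 7.38
position: [0.4548, -0.1008, 0.2486]
orientation: [2.209, 2.224, 0.004]
ft_force: [0.2, 0.1, 0.5]
width: 0.007
grip_force: 0.0
```

```bash
python3 - <<'E'
from h import *
a=eyes.snapshot("top")[150:270,205:365]
cv2.imwrite("pics/t2.png",cv2.resize(a,None,fx=5,fy=5,interpolation=cv2.INTER_CUBIC))
E
```

```text
(no output)
```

View pics/t2.png

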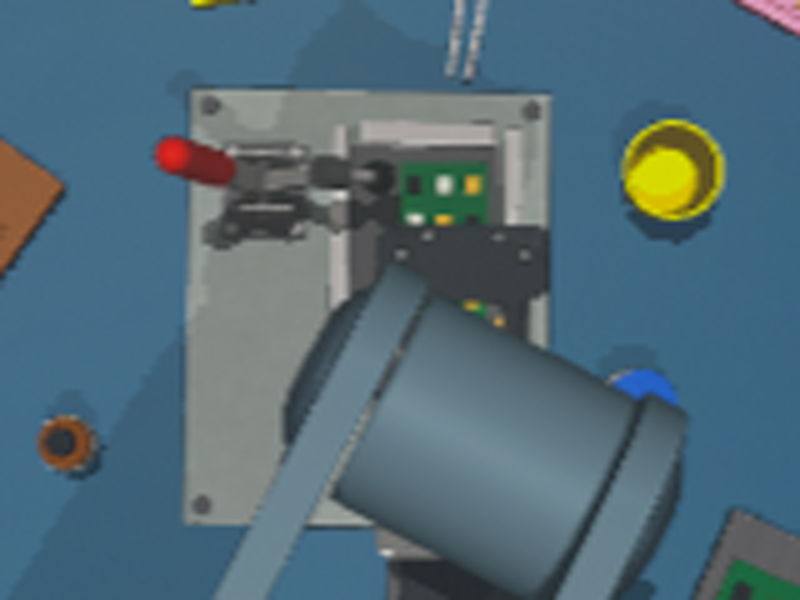

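The tray's front edge (row ~148) meets the stop, and the lever is still open with its tip at (173,155). Next I go above the lever's inner side and descend beside it.

>>> step_arm --moves '[0.03,0.045,0,0,0,0.06,0.09,0,0,0,0.085,0.135,0,0,0,0.085,0.136,0,0,0,0.085,0.136,0.03,0,0,0.085,0.136,0.06,0,0,0.085,0.136,0.08,0,0,0.085,0.136,0.08,0,0,0.085,0.136,0.08,0,0]'

```text
t: 8.55
position: [0.5886, -0.0144, 0.1664]
orientation: [2.213, 2.228, 0.001]
ft_force: [-0.1, 0.6, 0.3]
width: 0.009
grip_force: 0.0
```

```bash
python3 - <<'E'
from h import *
a=eyes.snapshot("scene")[170:320,190:390]
cv2.imwrite("pics/s3.png",cv2.resize(a,(760,570),interpolation=cv2.INTER_CUBIC))
E
```

```text
(no output)
```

View pics/s3.png

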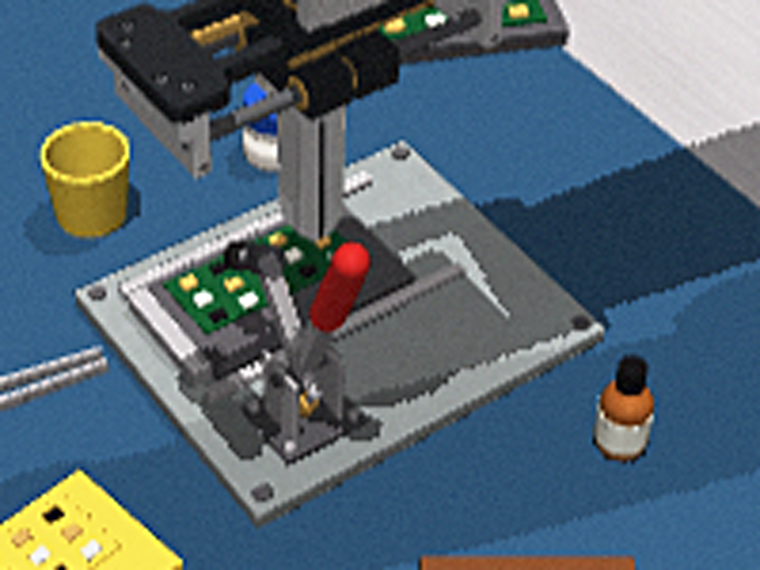

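The fingertips (about (310,235)) stand just inboard of the red grip (345,280). I sweep the lever over along its arc.

>>> step_arm --moves '[0.01,0.002,-0.002,0,0,0.018,0.002,-0.002,0,0,0.026,0.002,0.001,0,0,0.034,0.002,0.004,0,0,0.042,0.002,0.008,0,0,0.049,0.002,0.013,0,0,0.056,0.002,0.018,0,0,0.063,0.002,0.024,0,0,0.069,0.002,0.031,0,0,0.074,0.002,0.038,0,0]'

```text
t: 9.85
position: [0.5893, 0.0609, 0.1266]
orientation: [-2.213, -2.228, -0.0]
ft_force: [1.7, -0.2, 1.6]
width: 0.003
grip_force: 0.8
```

>>> step_arm --moves '[0.005,0,0.007,0,0,0.009,0,0.015,0,0,0.011,0,0.022,0,0,0.013,0,0.028,0,0,0.015,0,0.034,0,0,0.015,0,0.036,0,0,0.015,0,0.036,0,0]'

```text
t: 10.72
position: [0.5896, 0.0748, 0.0914]
orientation: [-2.214, -2.229, 0.0]
ft_force: [0.1, 0.4, 0.2]
width: 0.003
grip_force: 0.0
```

```bash
python3 - <<'E'
from h import *
a=eyes.snapshot("scene")[170:320,190:390]
cv2.imwrite("pics/s4.png",cv2.resize(a,(760,570),interpolation=cv2.INTER_CUBIC))
E
```

```text
(no output)
```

View pics/s4.png

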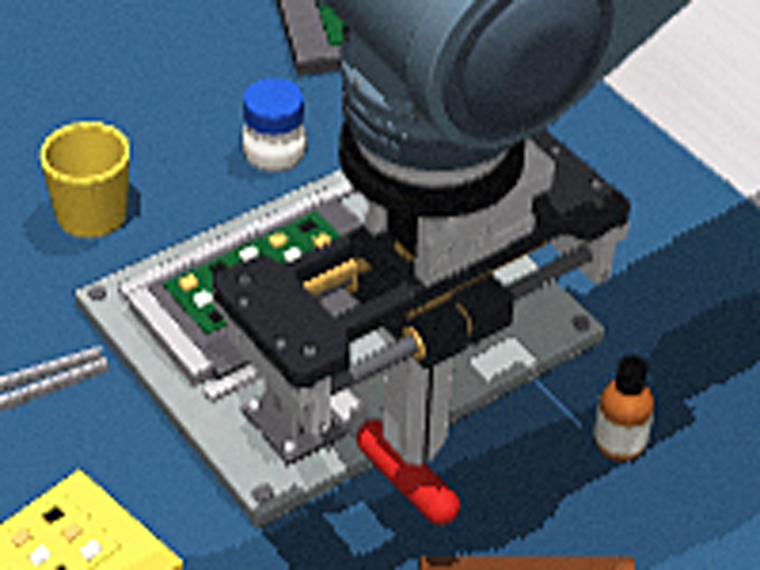

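The lever lies down at (410,475), and the tool has no load on it. I raise the tool straight up and check.

>>> step_arm --moves '[0,0,-0.02,0,0,0,0,-0.07,0,0,0,0,-0.13,0,0,0,-0.05,-0.19,0,0,0,-0.1,-0.2,0,0,0,-0.16,-0.2,0,0,0,-0.2,-0.2,0,0,0,-0.2,-0.2,0,0,0,-0.2,-0.2,0,0]'

```text
t: 11.9
position: [0.3902, 0.0735, 0.2928]
orientation: [2.213, 2.227, 0.003]
ft_force: [0.3, -0.2, 0.6]
width: 0.003
grip_force: 0.0
```

```bash
python3 - <<'E'
from h import *
a=eyes.snapshot("scene")[170:320,190:390];b=eyes.snapshot("top")[150:270,205:365]
cv2.imwrite("pics/s5.png",np.vstack([cv2.resize(a,(400,300),interpolation=2),cv2.resize(b,(400,300),interpolation=2)]))
# expected locked grip end pixel
z=np.load("fx.npz")
p=lambda f,h:np.array([*(z['R']@f+z['t']),h])
c=eyes.get_calibration("top")
for a_ in(5,12,20):
  q=p((.05,.085+.125*np.cos(np.radians(a_))),.052+.125*np.sin(np.radians(a_)))
  for n,o,s in(("scene",(190,170),2),("top",(205,150),2.5)):
    c=eyes.get_calibration(n);u=cv2.projectPoints(q,c['rvec'],c['tvec'],c['K'],None)[0].ravel();print(a_,n,(u-o)*s)
E
```

```text
5 scene [239.63521318 268.20502066]
5 top [ 7.64678879 88.15624505]
12 scene [238.98858589 255.92834066]
12 top [ 8.18037067 86.43960272]
20 scene [236.64359831 240.28007555]
20 top [11.11846927 84.51645132]
```

View pics/s5.png

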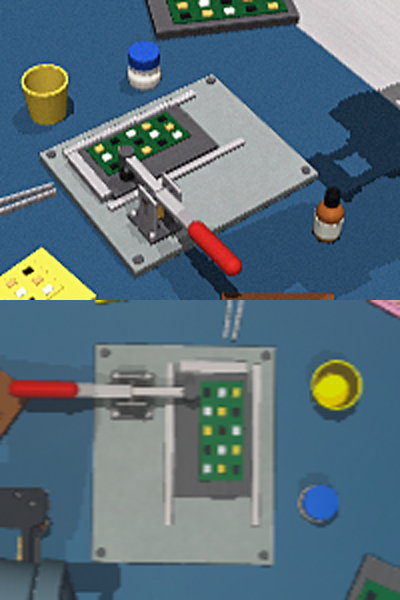

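The lever's tip at (238,270) matches the 5° locked prediction (240,268). The foot is on the tray, the tray is at the stop, the bystanders are where they were, and the robot is clear.

```bash
python3 -c "
from station import hand_in
print(hand_in())"
```

```text
the job is handed in; nothing more can be done
None
```

I pushed the tray home against the end stop, swung the red lever past its dead point into lock with the foot down on the tray, and handed the job in at about 12 s; the pictures show the bystanders unmoved, though I did not measure the foot's force and the hand-in gave no verdict.

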